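# Seat the saw-table board in its stand and bolt it

## Robot

A 7-joint arm with a two-finger parallel gripper is mounted at the origin on the work surface. World frame = base frame: x ahead of the robot, y to its left, z up, the work surface at z = 0. Lengths are in m, angles in rad, forces in N, time in s.
With the tool pointing down it reaches from about 0.425 to 0.925 m from the base axis. Payload 6.8 kg.
Tool frame: the origin (TCP) lies midway between the tips of the shut fingers; the grasp point (between the pads) lies 19 mm behind it; z points along the fingers, y is the line along which they close (so a half turn about z gives the same grasp; the last joint's range is limited). The gripper opens to 85 mm and grips with 20 to 120 N. Pads are 22 mm wide; open, the fingers measure 114 mm over their backs; the gripper's body (76 mm by 85 mm) begins 54 mm behind the grasp point. The pads swing forward as they close: fully open they stand 13 mm farther back than shut.
Start: joints at [1.07, 0.477, 0.022, 1.555, -0.011, 1.109, -0.083], TCP at [0.258, -0.624, 0.211] pointing down, gripper open.
Joint ranges: [-2.96, 2.96], [-0.34, 2.1], [-1.41, 1.46], [0.24, 2.44], [-1.37, 4.51], [0.17, 1.92], [-2.96, 2.96]. Speed limits (rad/s): [2.39, 2.39, 3.14, 3.14, 3.14, 3.14, 3.14].

## Interface

Orientations are given as a rotation vector (axis times angle).
In Python, from bench import r gives the robot as it stands. The module is installed in compiled form; this text tells all that it offers.
- The arm moves only by the tool apply_moves, never from a script. Its argument "rows" is a list of rows, each a list of 6 numbers: the shift along the tool's x, y, z scaled (see below), then the turn, a rotation vector about the tool's x, y, z scaled (see below). A call has 1 to 5 rows; each row is the pose to reach, as a shift and turn from the pose commanded when the call began, along the tool's axes at that moment; what a row does not reach only later rows make up. The controller multiplies each number of a shift by 0.25 m and each number of a turn by 90 degrees. A row lasts 1/8 s, in which the tool goes at most 62.5 mm and 10.7 degrees, less where a joint would pass 70% of its speed; a pose out of reach is approached as far as the arm can. A call with a number of a shift or a turn outside -1 to 1 is refused whole. A call with a gripper value outside its range is refused whole. "claw" is the opening, from 0 (shut) to 1 (fully open), set as the call begins (left out, the last holds). The fingers move at their own pace and stop on an object; "newtons" is the grip in N (left out, the last holds). Time passes only in rows, so rows that repeat a pose let the fingers close. It gives the time, the measured TCP pose, the force, the opening and the grip force at its end, in the units of the state.
- r.get_obs(): the state, without advancing time (a new reading comes with each control period).
- r.grab_frame(name): name is "scene" or "top" or "wrist"; returns a dict with "pixels" (384x512x3 uint8, red, green, blue), "intrinsics" (3x3 intrinsics, pixels), "eye" and "attitude" of the camera in the world. Camera axes: x right, y up, looking along -z (the intrinsics and any distortion apply to the point x, -y, -z); pixel columns grow to the right and rows downward; lengths in m; the calibration is good to about 2 mm. A picture is of the moment at which its call begins. There is no depth.
- r.hand_in(): hands the job in; it is judged then, once.
Trained networks look in a picture, given as the dict that the camera call returned (one of the last four; its "shot" number tells which), for a name from the list of things; names that differ only in an ending like _2 or _b are one class to them, and where a whole thing is asked for, a point or a joint stands for the part that bears it (a point fixed in the world has none). Each returns a list of dicts, best first, with "conf" (0 to 1); they miss things now and then, are a little off and sometimes report something else, mostly with a low value. They report only what shows in the picture. A call takes as long as a camera call.
- r.search_frame(picture, thing): "rect" ([left, top, width, height] in pixels, round what is visible of it).
- r.outline_of(picture, thing): "pixels" (384x512 bool, what is visible of it) and "rect" ([left, top, width, height] in pixels, round what is visible of it).
- r.landmark_of(picture, thing): "point" ([column, row] in pixels: a listed point, or the origin of a listed thing).
The state is a dict: "clock": time; "joints": joint angles; "qvel": joint speeds; "tau": joint torques, N m; "tcp_pos": TCP position; "orientation": TCP orientation; "contact_force": force on the tool from outside, world axes, zero at the start; "moment": the same for the moment, N m; "grip_width": finger opening in m; "gripper_force": force on a finger pad.
Only numpy, scipy, OpenCV 4.12 (cv2) and the standard library are available. Lean on these libraries where they do the work, as an engineer would, in place of code of your own. Each camera call takes 0.05 s, during which the arm holds its last target. There are 200 camera calls.

## Task

With a fingertip, push the slotted saw-table board along the rails of its wooden stand until it drops into the locating notches and lies level, flush with the stand's side cheeks. Then push the small wooden bolt by its upright knob fully over the corner of the board, so that the board is locked in. Do not lift the board, and leave the other things where they are.

Things in the scene. Friction and masses are not known exactly. Their poses are not given: they have to be found in the camera images.
- stand: Fixed wooden stand, base 460 x 250 x 12 mm. Origin on the bench, midway between its two rails; the board slides along +x, z is up. Rails |y| 50 to 90 mm, top 60 mm above the bench, x -200 to 160 mm; only the base lies between them. Cheeks outside them: inner faces |y| = 90 mm, 16 mm thick, top 80 mm; at x 140 to 235 mm each ends in a block, |y| 50 to 106 mm, top 80 mm.
- seat (a point): Point on the stand, 62 mm above the bench: where the board's origin lies once seated (play 3 mm either way along x, 2 mm along y). Axes as the stand's. The notches in the rails are 8 mm deep and 26 mm long for feet 20 mm long; there is no stop beyond them.
- board: Loose pale board 190 (x) x 176 (y) x 18 mm, about 0.4 kg, slot 26 mm wide in its leading (+x) edge, four 10 mm feet beneath. Origin: centre of the plate's underside; axes as the stand's. Riding on the rails its top is 88 mm above the bench, 8 mm proud of the cheeks; seated 80 mm, flush. Starts 80 to 145 mm short of the seat; slides with 1 to 6 N; once dropped, the notch ends stop it.
- push_edge (a point): Middle of the board's trailing (-x) edge face, half-way up its 18 mm thickness: where to push, towards +x. The face is flat and 176 mm wide. Axes as the board's.
- bolt (a joint): Travel of the pale wooden bolt (bar 90 x 26 x 10 mm) on the end block at the stand's -y side, in m: 0 fully back, 0.045 fully home over the board's corner; starts at 0 to 0.010. Slides towards the stand's -x with 1.5 N and stays where left; stops at 0.045. Its underside is 82 mm above the bench: it passes over the board only when that is seated.
- bolt_knob (a point): Point on the axis of the bolt's upright round knob, 112 mm above the bench. The knob is 16 mm in diameter and stands from 92 to 130 mm above the bench; beside its foot the brass bolt guides reach 94 mm. Axes as the stand's; moves with the bolt.
- disc: Bystander: loose wooden disc, 42 mm across, 14 mm high, lying on the end block at the stand's +y side. Origin under its centre.
- jar: Bystander: jar, 60 mm across, 90 mm high, beside the stand. Origin under its centre.
- tape: Bystander: yellow tape measure, 65 x 36 x 58 mm, beside the stand. Origin under its centre.
- tee: Bystander: T of two round wooden rods, 28 mm thick, about 90 x 75 mm, lying on the bench. Origin at the bench, under the middle of its longer rod.
- saw: Bystander: coping saw lying flat, 300 x 125 mm, handle 28 mm thick. Origin at the bench, near the middle of its blade.
- drink: Bystander: drink bottle with a cap, 62 mm across, 200 mm high. Origin under its centre.
- bowl: Bystander: plastic bowl, 140 mm across, 65 mm high. Origin under its centre.

How it is judged:
On the way:
1. the board has dropped into the notches, level, with the bolt not yet pushed home (travel under 20 mm) (x of board in the frame of seat between -0.007 and 0.007 m and y of board in the frame of seat between -0.006 and 0.006 m and z of board in the frame of seat between -0.004 and 0.003 m and angle between board's own z axis and vertical below 0.03 rad and value of joint bolt below 0.02 m), for 0.2 s.
At the end, for the whole second after the job is handed in: The board lies at rest in the notches (origin within 7 mm of the seat along the rails, 6 mm across, no more than 3 mm above the seat, level within 0.03 rad) and the bolt is pushed at least 38 mm of its 45 mm travel (x of board in the frame of seat between -0.007 and 0.007 m and y of board in the frame of seat between -0.006 and 0.006 m and z of board in the frame of seat between -0.004 and 0.003 m and angle between board's own z axis and vertical below 0.03 rad and value of joint bolt above 0.038 m and linear speed of board below 0.01 m/s); the robot touches nothing.
It fails at once if the board is lifted (more than 10 mm above riding on the rails) or tipped by more than 0.2 rad (z of board in the frame of seat above 0.018 m or angle between board's own z axis and vertical above 0.2 rad).
It fails at once if a bystander is moved by more than 30 mm (distance of any of disc, jar, tape, tee, saw, drink, bowl from where it was at the start of the episode above 0.03 m).
It also fails if it takes over 45 s, if anything falls off the work surface, if the arm or the gripper's body presses on something with over 40 N, if the wrist force passes 120 N, or if a joint passes its speed limit or range.

## Working session

There is one attempt and no reset: what is moved stays moved. The work goes in short steps, Python scripts to look and compute and a tool call to move; the robot and the scene stay as the last step left them, time stands still between calls to the robot, and variables do not carry over. Pictures are saved under pics/ and viewed, at most 10 in all, crops included, and the job is handed in when it is done.

Besides the shell and the picture viewer there is one more tool, called after "Request:" by a JSON object that holds its "fn" and its "kwargs", one argument or row to a line. apply_moves: Moves the arm, as the interface text tells. Its arguments: {"type":"object","properties":{"rows":{"type":"array","items":{"type":"array","items":{"type":"number"}}},"claw":{"type":"number"},"newtons":{"type":"number"}},"required":["rows"]}

```bash
mkdir -p pics; cat > h.py <<'E'
import numpy as np, cv2
from bench import r
from scipy.spatial.transform import Rotation as R
def att(p):
    a=np.array(p["attitude"],float)
    return a if a.shape==(3,3) else R.from_rotvec(a).as_matrix()
def ray(p,uv):
    d=np.linalg.inv(np.array(p["intrinsics"]))@[uv[0],uv[1],1]
    return np.array(p["eye"]),att(p)@(d*[1,-1,-1])
def atz(p,uv,z):
    o,d=ray(p,uv); return o+d*(z-o[2])/d[2]
def tri(l):
    A=0;b=0
    for p,uv in l:
        o,d=ray(p,uv); d=d/np.linalg.norm(d); M=np.eye(3)-np.outer(d,d); A=A+M;b=b+M@o
    return np.linalg.solve(A,b)
def proj(p,X):
    c=att(p).T@(np.array(X)-p["eye"])*[1,-1,-1]; q=np.array(p["intrinsics"])@c; return q[:2]/q[2]
def save(p,n,s=1): cv2.imwrite("pics/"+n,cv2.resize(p["pixels"][:,:,::-1],None,fx=s,fy=s))
E
python3 - <<'E'
from h import *
np.set_printoptions(precision=4,suppress=True)
P={n:r.grab_frame(n) for n in("scene","top")}
for n,p in P.items(): print(n,p["eye"],[k for k in p],np.shape(p["attitude"]))
cv2.imwrite("pics/a.png",P["scene"]["pixels"][:,:,::-1]); save(P["top"],"b.png",1.5)
for t,z in [("stand",0),("seat",.062),("board",.07),("push_edge",.079),("bolt_knob",.112),("bolt",.082),("disc",.08),("jar",0),("tape",0),("tee",0),("saw",0),("drink",0),("bowl",0)]:
    l=[]
    for n,p in P.items():
        try:L=r.landmark_of(p,t)
        except Exception as e: print(t,e);continue
        if L: print(t,n,round(L[0]["conf"],2),np.round(L[0]["point"]),atz(p,L[0]["point"],z)); l.append((p,L[0]["point"]))
    if len(l)==2: print("   tri",tri(l))
o=r.get_obs();print(o["clock"],o["tcp_pos"],o["orientation"],R.from_rotvec(o["orientation"]).as_matrix())
E
```

```text
scene [ 1.6636 -0.052   1.021 ] ['pixels', 'intrinsics', 'eye', 'attitude', 'shot'] (3,)
top [0.4955 0.0292 1.2661] ['pixels', 'intrinsics', 'eye', 'attitude', 'shot'] (3,)
stand scene 0.59 [218. 188.] [ 0.4545 -0.0504  0.    ]
stand top 0.83 [275. 230.] [ 0.478  -0.0465  0.    ]
   tri [ 0.4781 -0.0479  0.0197]
seat scene 0.92 [230. 178.] [ 0.4808 -0.0145  0.062 ]
seat top 0.78 [262. 228.] [ 0.4852 -0.0048  0.062 ]
   tri [ 0.485  -0.0097  0.065 ]
board scene 0.71 [198. 178.] [ 0.4826 -0.1117  0.07  ]
board top 0.91 [290. 232.] [ 0.4707 -0.0866  0.07  ]
   tri [ 0.4701 -0.1001  0.0585]
push_edge scene 0.61 [171. 175.] [ 0.4751 -0.193   0.079 ]
push_edge top 0.92 [328. 230.] [ 0.4741 -0.1993  0.079 ]
   tri [ 0.4742 -0.1961  0.079 ]
bolt_knob scene 0.7 [290. 177.] [0.5532 0.1627 0.112 ]
bolt_knob top 0.69 [295. 164.] [ 0.6696 -0.1047  0.112 ]
   tri [0.6767 0.0225 0.2449]
bolt it knows: board, bolt_knob, bowl, disc, drink, jar, push_edge, saw, seat, stand, tape, tee
bolt it knows: board, bolt_knob, bowl, disc, drink, jar, push_edge, saw, seat, stand, tape, tee
disc scene 0.51 [276. 1
[... 345 characters left out ...]
 tri [ 0.6882 -0.1129  0.0084]
tee scene 0.75 [345. 185.] [0.4679 0.3608 0.    ]
tee top 0.74 [144. 244.] [0.4448 0.3625 0.    ]
   tri [ 0.4441  0.3685 -0.0204]
saw scene 0.71 [ 91. 217.] [ 0.5628 -0.4388  0.    ]
saw top 0.73 [392. 198.] [ 0.5686 -0.4269  0.    ]
   tri [ 0.5686 -0.4316  0.0035]
drink scene 0.93 [388. 205.] [0.5733 0.4721 0.    ]
drink top 0.89 [111. 204.] [0.573  0.4659 0.    ]
   tri [ 0.5735  0.4691 -0.0005]
bowl scene 0.91 [373. 233.] [0.6901 0.3939 0.    ]
bowl top 0.9 [131. 164.] [0.6975 0.4044 0.    ]
   tri [0.6956 0.3968 0.0067]
1.3 [ 0.2584 -0.6236  0.2111] [-3.0812 -0.6131  0.    ] [[ 0.9238  0.3828 -0.    ]
 [ 0.3828 -0.9238  0.    ]
 [-0.     -0.     -1.    ]]
```

View pics/a.png

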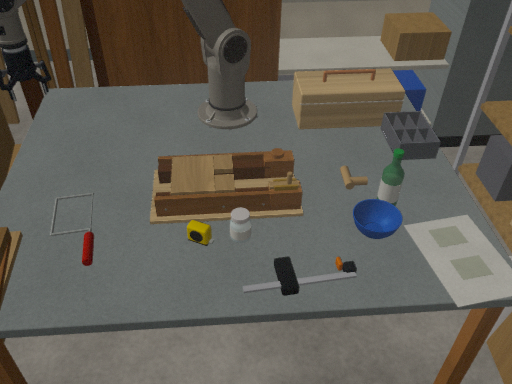

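View pics/b.png

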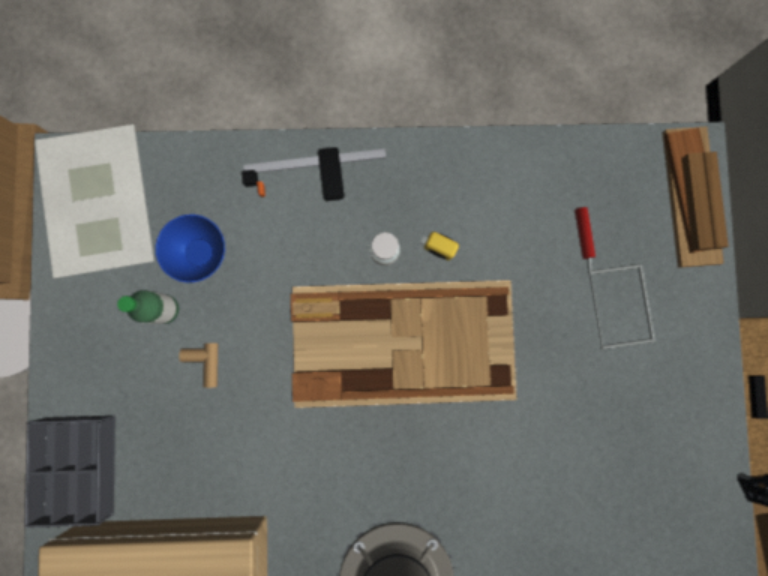

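The top view shows the stand with +x along world +y: base corners (292,287), (512,282), (516,399) and (293,406) at 1.5x. The board's trailing edge is near column 490. The bolt is on the far block near (315,308) and the disc on the near block. The network took the tape for the top-view knob, so I'll measure the knob again later. I'm setting out now to a point above and behind the trailing edge.

Request:
{"fn": "apply_moves", "kwargs": {
  "rows": [
    [0.22, -0.16, 0, 0, 0, -0.1],
    [0.44, -0.32, 0, 0, 0, -0.2],
    [0.67, -0.49, 0, 0, 0, -0.3],
    [0.67, -0.49, 0, 0, 0, -0.4],
    [0.67, -0.49, 0, 0, 0, -0.5]
  ],
  "claw": 0
}}

```text
clock: 1.92
tcp_pos: [0.3682, -0.444, 0.2115]
orientation: [2.603, 1.758, 0.001]
contact_force: [-0.6, -0.4, 0.3]
grip_width: 0.0002
gripper_force: 0.0
```

```bash
cat > m.py <<'E'
from h import *
np.set_printoptions(precision=4,suppress=True)
def go(tgt,yaw):
    "scaled move from commanded~measured pose to TCP tgt, tool x at yaw (deg), tool down"
    o=r.get_obs(); M=R.from_rotvec(o["orientation"]).as_matrix()
    T=np.array([[np.cos(yaw),np.sin(yaw),0],[np.sin(yaw),-np.cos(yaw),0],[0,0,-1]])
    print("clock",o["clock"],"tcp",o["tcp_pos"],"F",o["contact_force"],"grip",o["grip_width"],"q",o["joints"])
    print("shift",M.T@(np.array(tgt)-o["tcp_pos"])/.25,"turn",R.from_matrix(M.T@T).as_rotvec()/(np.pi/2),"toolx",M[:,0])
E
python3 - <<'E'
from m import *
t=r.grab_frame("top"); C=np.array([(292,287),(512,282),(516,399),(293,406)])/1.5
W=[atz(t,c,.012) for c in C]; print(np.array(W),"ctr",np.mean(W,0))
d1=W[0]-W[1];d2=W[3]-W[2];print(np.degrees([np.arctan2(d[1],d[0]) for d in(d1,d2)]),[np.linalg.norm(d) for d in(d1,d2)])
a=np.radians(91.4); go([.474,-.26,.211],a)
w=r.grab_frame("wrist"); save(w,"c.png"); 
for n in("push_edge","board","seat","bolt_knob"): 
    for k,p,z in(("w",w,0),("t",t,0)):
        for L in r.landmark_of(p,n)[:2]: print(k,n,L["conf"],L["point"],atz(p,L["point"],dict(push_edge=.079,board=.07,seat=.062,bolt_knob=.112)[n]))
E
```

```text
[[ 0.6047  0.2017  0.012 ]
 [ 0.6044 -0.2612  0.012 ]
 [ 0.3603 -0.259   0.012 ]
 [ 0.3591  0.2025  0.012 ]] ctr [ 0.4822 -0.029   0.012 ]
[89.964  90.1463] [np.float64(0.46290063857799313), np.float64(0.46155127592335754)]
clock 1.975 tcp [ 0.3671 -0.4453  0.2114] F [0.7431 0.071  0.1705] grip -1.1681839938347228e-05 q [ 0.9356  0.3261 -0.2024  1.7841  0.0748  1.0384  0.3265]
shift [0.8467 0.1229 0.0015] turn [ 0.0002  0.0001 -0.2569] toolx [ 0.37    0.929  -0.0001]
t push_edge 0.61 [325.3, 228.2] [ 0.4799 -0.1926  0.079 ]
t board 0.76 [292.8, 228.2] [ 0.4823 -0.0969  0.07  ]
t seat 0.77 [262.3, 229.2] [ 0.4816 -0.0059  0.062 ]
t bolt_knob 0.53 [206.1, 206.5] [0.5514 0.1557 0.112 ]
```

Request:
{"fn": "apply_moves", "kwargs": {
  "rows": [
    [0.24, 0.04, 0, 0, 0, -0.1],
    [0.48, 0.07, 0, 0, 0, -0.2],
    [0.72, 0.11, 0, 0, 0, -0.241],
    [0.89, 0.139, 0, 0, 0, -0.241],
    [0.89, 0.139, 0, 0, 0, -0.241]
  ]
}}

```text
clock: 3.05
tcp_pos: [0.4858, -0.2499, 0.2114]
orientation: [2.23, 2.213, 0.003]
contact_force: [-0.2, -0.4, -0.1]
grip_width: -0.0001
gripper_force: 0.0
```

```bash
python3 - <<'E'
from m import *
go([.482,-.23,.068],np.pi/2)
t=r.grab_frame("top");w=r.grab_frame("wrist");s=r.grab_frame("scene"); save(w,"d.png"); 
for n in("push_edge","board","seat","bolt_knob"):
    l=[]
    for k,p,z in(("w",w,0),("t",t,0),("s",s,0)):
        for L in r.landmark_of(p,n)[:1]: l.append((p,L["point"]));print(k,n,L["conf"],L["point"],atz(p,L["point"],dict(push_edge=.079,board=.07,seat=.062,bolt_knob=.112)[n]))
    if len(l)>1: print("tri",tri(l))
E
```

```text
clock 3.05 tcp [ 0.4858 -0.2499  0.2114] F [-0.1743 -0.391  -0.0536] grip -0.00010858265085029434 q [ 0.6756  0.2919 -0.3785  1.8445  0.1226  1.0272  0.2407]
shift [ 0.0788 -0.0167  0.5738] turn [ 0.0009 -0.0008 -0.0048] toolx [0.0075 1.     0.0013]
w push_edge 0.82 [254.9, 102.1] [ 0.484  -0.1894  0.079 ]
t push_edge 0.73 [260.1, 229.0] [0.4826 0.0011 0.079 ]
s push_edge 0.66 [168.5, 176.0] [ 0.4798 -0.2017  0.079 ]
tri [ 0.4873 -0.1292  0.0896]
t board 0.85 [292.1, 230.1] [ 0.4767 -0.0946  0.07  ]
s board 0.56 [202.3, 176.0] [ 0.4762 -0.0987  0.07  ]
tri [ 0.4766 -0.0967  0.0701]
t seat 0.95 [260.7, 226.2] [ 0.4907 -0.0013  0.062 ]
t bolt_knob 0.7 [204.4, 205.0] [0.5559 0.1605 0.112 ]
s bolt_knob 0.45 [291.1, 178.1] [0.5576 0.1642 0.112 ]
tri [0.5561 0.1626 0.1107]
```

View pics/d.png

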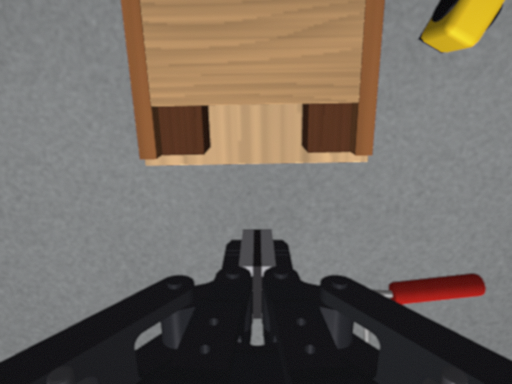

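The wrist view shows the trailing edge at row 103, columns 150–360. That puts it at y≈-0.19, with the centreline at x≈0.484. Next I go down behind it.

Request:
{"fn": "apply_moves", "kwargs": {
  "rows": [
    [0.08, -0.01, 0.25, 0, 0, -0.005],
    [0.08, -0.01, 0.5, 0, 0, -0.005],
    [0.08, -0.01, 0.573, 0, 0, -0.005],
    [0.12, -0.01, 0.573, 0, 0, -0.005],
    [0.15, -0.01, 0.573, 0, 0, -0.005]
  ]
}}

```text
clock: 4.42
tcp_pos: [0.4826, -0.2157, 0.069]
orientation: [2.227, 2.214, 0.002]
contact_force: [-0.4, -0.1, 0.6]
grip_width: 0.0003
gripper_force: 0.0
```

Request:
{"fn": "apply_moves", "kwargs": {
  "rows": [
    [0.02, 0, 0, 0, 0, 0],
    [0.04, 0, 0, 0, 0, 0],
    [0.06, 0, 0, 0, 0, 0],
    [0.08, 0, 0, 0, 0, 0],
    [0.1, 0, 0, 0, 0, 0]
  ]
}}

```text
clock: 5.05
tcp_pos: [0.4817, -0.1914, 0.0679]
orientation: [2.228, 2.214, -0.0]
contact_force: [0.2, 0.1, 0.7]
grip_width: -0.0001
gripper_force: 0.3
```

Request:
{"fn": "apply_moves", "kwargs": {
  "rows": [
    [0.02, 0, 0, 0, 0, 0],
    [0.04, 0, 0, 0, 0, 0],
    [0.06, 0, 0, 0, 0, 0],
    [0.08, 0, 0, 0, 0, 0],
    [0.1, 0, 0, 0, 0, 0]
  ]
}}

```text
clock: 5.68
tcp_pos: [0.4819, -0.1663, 0.0679]
orientation: [2.228, 2.214, 0.0]
contact_force: [-1.0, -0.6, 1.9]
grip_width: 0.0001
gripper_force: 0.9
```

```bash
python3 - <<'E'
from m import *
w=r.grab_frame("wrist");t=r.grab_frame("top");s=r.grab_frame("scene")
go([.482,-.12,.068],np.pi/2)
a=t["pixels"][170:290,150:390,::-1];b=s["pixels"][110:250,130:330,::-1]
c=cv2.resize(w["pixels"][:,:,::-1],(400,300));b=cv2.resize(b,(400,280));a=cv2.resize(a,(800,300),interpolation=2)[:,:]
cv2.imwrite("pics/e.png",np.vstack([a,np.hstack([c,cv2.resize(b,(400,300))])]))
E
```

```text
clock 5.825 tcp [ 0.4819 -0.1655  0.0679] F [-0.1654  2.4547  2.8629] grip -0.00018037676816194076 q [ 0.5079  0.4278 -0.3647  2.0484  0.2295  0.7037 -0.008 ]
shift [ 0.182  -0.0007 -0.0002] turn [ 0.     -0.0005 -0.0034] toolx [0.0053 1.     0.0008]
```

View pics/e.png

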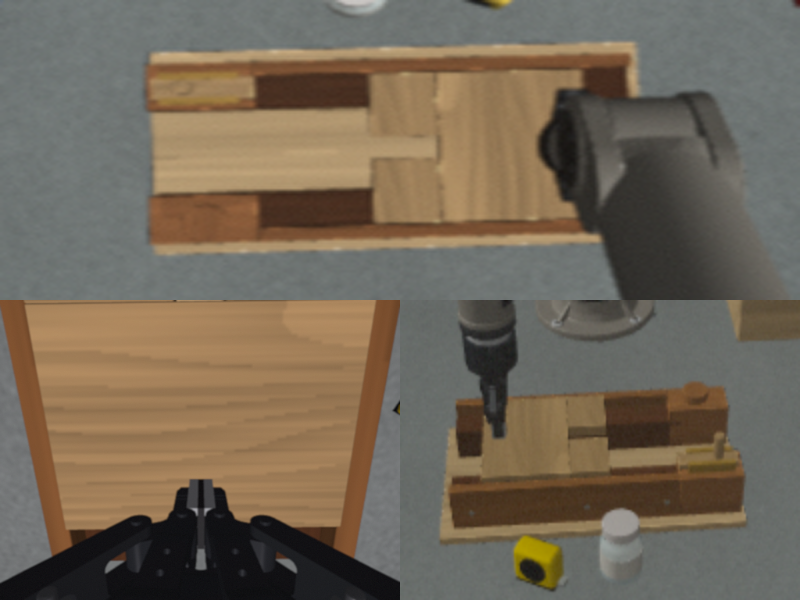

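```bash
python3 - <<'E'
from m import *
w=r.grab_frame("wrist");t=r.grab_frame("top");s=r.grab_frame("scene")
o=r.get_obs();X=o["tcp_pos"];print(X,o["contact_force"],o["clock"])
for p in(w,t,s):
  print("eye",p["eye"],att(p)[:,2],"tcp",proj(p,X),"edge.088",proj(p,[.482,-.193,.088]))
print("wrist edge row290:",atz(w,[256,290],.088),atz(w,[256,290],.08),"scene tip seen",atz(s,[179,174],.068),atz(s,[179,174],.09))
p=[]
for k,q in(("w",w),("t",t),("s",s)):
  for n in("push_edge","board"):
    for L in r.landmark_of(q,n)[:1]: print(k,n,L)
M=r.outline_of(w,"board"); print([(m["conf"],m["rect"]) for m in M])
big=np.hstack([cv2.resize(s["pixels"][140:220,140:260],(600,400),interpolation=2)])
cv2.imwrite("pics/f.png",big[:,:,::-1])
E
```

```text
[ 0.482  -0.1658  0.0679] [-0.9061  2.8245  4.2164] 5.975
eye [ 0.4826 -0.0948  0.23  ] [0.0005 0.2765 0.961 ] tcp [255.9802 231.4781] edge.088 [256.2742 298.3678]
eye [0.4955 0.0292 1.2661] [-0.0849  0.0276  0.996 ] tcp [315.6573 227.7088] edge.088 [325.9632 227.5118]
eye [ 1.6636 -0.052   1.021 ] [ 0.7482 -0.0569  0.661 ] tcp [180.5725 178.7007] edge.088 [171.0294 174.0172]
wrist edge row290: [ 0.4819 -0.1882  0.088 ] [ 0.4818 -0.1935  0.08  ] scene tip seen [ 0.4584 -0.1712  0.068 ] [ 0.4862 -0.1685  0.09  ]
w board {'point': [256.7, 95.5], 'conf': 0.89}
t push_edge {'point': [324.1, 228.5], 'conf': 0.93}
t board {'point': [289.6, 229.2], 'conf': 0.81}
s push_edge {'point': [170.4, 174.5], 'conf': 0.61}
s board {'point': [201.6, 177.8], 'conf': 0.69}
[(0.64, [30.3, 0.0, 449.1, 295.1])]
```

View pics/f.png

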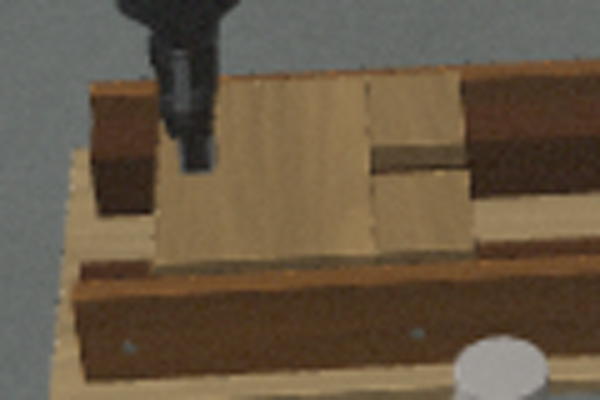

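The crop shows the fingertip at about (196,170), seeming to lie over the board's top rather than behind its edge. That contradicts the reported TCP height. I'll back off upward and check the height scale in the earlier wrist pictures.

Request:
{"fn": "apply_moves", "kwargs": {
  "rows": [
    [0, 0, -0.1, 0, 0, 0],
    [0, 0, -0.3, 0, 0, 0],
    [-0.1, 0, -0.5, 0, 0, 0],
    [-0.3, 0, -0.5, 0, 0, 0],
    [-0.3, 0, -0.5, 0, 0, 0]
  ]
}}

```text
clock: 6.95
tcp_pos: [0.4799, -0.247, 0.1929]
orientation: [2.236, 2.205, -0.003]
contact_force: [-0.8, 0.7, -0.4]
grip_width: -0.0
gripper_force: 0.0
```

```bash
python3 - <<'E'
from m import *
w=r.grab_frame("wrist");t=r.grab_frame("top");s=r.grab_frame("scene")
o=r.get_obs();X=o["tcp_pos"];print(X,o["contact_force"],o["clock"])
for p in(w,t,s): print("eye",p["eye"],"tcp",proj(p,X))
for n in ("board","stand"):
  M=r.outline_of(w,n)[0]; print(n,M["conf"],M["rect"])
  m=M["pixels"]
  for row in range(60,260,20):
    c=np.where(m[row])[0]
    if len(c): print(row,c.min(),c.max(),[np.round(atz(w,[c.max(),row],z)[0]-atz(w,[c.min(),row],z)[0],4) for z in(.06,.07,.08,.088,.1)])
for k,q in(("w",w),("t",t),("s",s)):
  for n in("push_edge","board"):
    for L in r.landmark_of(q,n)[:1]: print(k,n,L)
a=cv2.resize(w["pixels"],(400,300));b=cv2.resize(s["pixels"][110:200,130:250],(400,300),interpolation=2)
cv2.imwrite("pics/g.png",np.hstack([a,b])[:,:,::-1])
E
```

```text
[ 0.4807 -0.2412  0.1921] [-0.0139  0.9315 -0.3752] 7.1
eye [ 0.4813 -0.1757  0.3548] tcp [257.2127 220.3406]
eye [0.4955 0.0292 1.2661] tcp [351.0696 227.7829]
eye [ 1.6636 -0.052   1.021 ] tcp [150.7821 146.4926]
board 0.68 [136.9, 0.0, 241.2, 115.1]
60 144 372 [np.float64(0.1913), np.float64(0.1848), np.float64(0.1783), np.float64(0.1731), np.float64(0.1653)]
80 146 372 [np.float64(0.1927), np.float64(0.1862), np.float64(0.1796), np.float64(0.1744), np.float64(0.1665)]
100 148 369 [np.float64(0.1915), np.float64(0.185), np.float64(0.1785), np.float64(0.1733), np.float64(0.1655)]
stand 0.81 [116.8, 0.0, 283.8, 172.1]
60 125 393 [np.float64(0.2249), np.float64(0.2172), np.float64(0.2096), np.float64(0.2035), np.float64(0.1943)]
80 127 390 [np.float64(0.2242), np.float64(0.2166), np.float64(0.209), np.float64(0.2029), np.float64(0.1938)]
100 130 389 [np.float64(0.2245), np.float64(0.2169), np.float64(0.2092), np.float64(0.2031), np.float64(0.194)]
120 133 386 [np.float64(0.2229), np.float64(0.2154), np.float64(0.2078), np.float64(0.2018), np.float64(0.1927)]
140 134 386 [np.float64(0.2258), np.float64(0.2182), np.float64(0.2105), np.float64(0.2044), np.float64(0.1952)]
160 138 383 [np.float64(0.2234), np.float64(0.2158), np.float64(0.2082), np.float64(0.2022), np.float64(0.1931)]
w push_edge {'point': [257.0, 110.2], 'conf': 0.68}
w board {'point': [458.4, 17.7], 'conf': 0.64}
t push_edge {'point': [324.5, 226.2], 'conf': 0.66}
t board {'point': [290.0, 228.9], 'conf': 0.56}
s push_edge {'point': [239.9, 237.2], 'conf': 0.75}
s board {'point': [201.6, 176.6], 'conf': 0.61}
```

View pics/g.png

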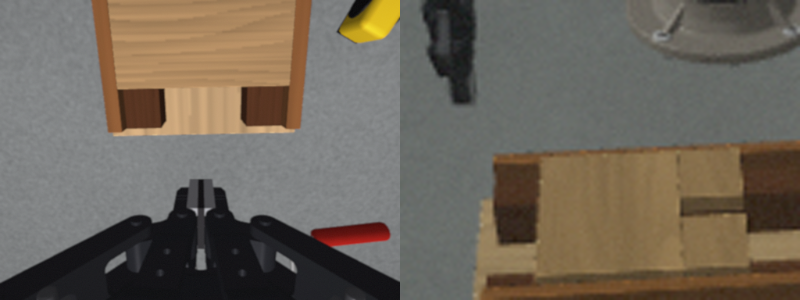

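The right half shows the free tip at about scene pixel (148.6,141), some 5.5 px above the projected TCP. The real tip is therefore about 20 mm higher than reported, and the earlier pass only brushed the board's top. The board has not moved. Between the rails there is room to 12 mm, so TCP z≈0.045 is safe either way.

Request:
{"fn": "apply_moves", "kwargs": {
  "rows": [
    [0, 0.0, 0.25, 0, 0, 0],
    [0, 0.0, 0.5, 0, 0, 0],
    [0, 0, 0.588, 0, 0, 0],
    [0.05, 0, 0.588, 0, 0, 0],
    [0.1, 0, 0.588, 0, 0, 0]
  ]
}}

```text
clock: 8.12
tcp_pos: [0.4826, -0.2155, 0.047]
orientation: [2.227, 2.214, 0.002]
contact_force: [0.4, 0.2, -0.0]
grip_width: 0.0003
gripper_force: 0.0
```

Request:
{"fn": "apply_moves", "kwargs": {
  "rows": [
    [0.03, 0, 0, 0, 0, 0],
    [0.06, 0, 0, 0, 0, 0],
    [0.09, 0, 0, 0, 0, 0],
    [0.12, 0, 0, 0, 0, 0],
    [0.15, 0, 0, 0, 0, 0]
  ]
}}

```text
clock: 8.75
tcp_pos: [0.4826, -0.1808, 0.0469]
orientation: [2.228, 2.21, -0.0]
contact_force: [-0.5, -5.2, 3.9]
grip_width: -0.0002
gripper_force: 2.7
```

```bash
python3 - <<'E'
from m import *
w=r.grab_frame("wrist");t=r.grab_frame("top");s=r.grab_frame("scene")
go([.482,-.12,.045],np.pi/2)
for k,q in(("t",t),("s",s)):
  for n,z in(("push_edge",.079),("board",.07),("seat",.062),("bolt_knob",.112)):
    for L in r.landmark_of(q,n)[:1]: print(k,n,L,atz(q,L["point"],z))
a=cv2.resize(w["pixels"],(400,300));b=cv2.resize(s["pixels"][110:245,130:310],(400,300),interpolation=2)
cv2.imwrite("pics/i.png",np.hstack([a,b])[:,:,::-1])
E
```

```text
clock 8.9 tcp [ 0.4823 -0.1793  0.0464] F [ 0.4191 -2.8717  0.853 ] grip -0.0002377848663374763 q [ 0.5052  0.4656 -0.3331  2.0514  0.2425  0.6598  0.0062]
shift [ 0.2372 -0.0027  0.0055] turn [ 0.0008  0.0005 -0.004 ] toolx [ 0.0063  1.     -0.0007]
t push_edge {'point': [318.5, 227.8], 'conf': 0.94} [ 0.4816 -0.1724  0.079 ]
t board {'point': [199.5, 207.0], 'conf': 0.74} [0.5525 0.1799 0.07  ]
t seat {'point': [259.9, 228.7], 'conf': 0.81} [0.4833 0.0013 0.062 ]
t bolt_knob {'point': [204.7, 205.0], 'conf': 0.67} [0.5558 0.1596 0.112 ]
s push_edge {'point': [178.7, 175.2], 'conf': 0.57} [ 0.4782 -0.1706  0.079 ]
s board {'point': [212.0, 177.9], 'conf': 0.7} [ 0.4877 -0.069   0.07  ]
s seat {'point': [273.8, 155.1], 'conf': 0.58} [0.3735 0.1364 0.062 ]
s bolt_knob {'point': [290.0, 179.4], 'conf': 0.69} [0.5633 0.1601 0.112 ]
```

View pics/i.png

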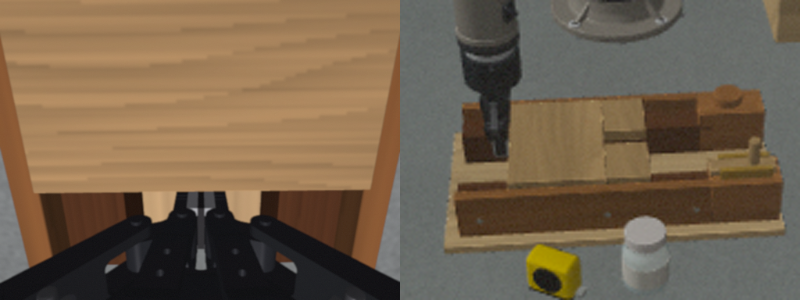

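The fingertip is now behind the trailing edge, the push force is about 3 N, and the board has moved to a trailing edge at y≈-0.171. I keep pushing slowly.

Request:
{"fn": "apply_moves", "kwargs": {
  "rows": [
    [0.03, 0, 0, 0, 0, 0],
    [0.06, 0, 0, 0, 0, 0],
    [0.09, 0, 0, 0, 0, 0],
    [0.12, 0, 0, 0, 0, 0],
    [0.15, 0, 0, 0, 0, 0]
  ]
}}

```text
clock: 9.93
tcp_pos: [0.4819, -0.141, 0.0459]
orientation: [-2.228, -2.215, 0.0]
contact_force: [-0.2, -4.6, 3.7]
grip_width: 0.0005
gripper_force: 2.3
```

Request:
{"fn": "apply_moves", "kwargs": {
  "rows": [
    [0.015, 0, 0, 0, 0, 0],
    [0.03, 0, 0, 0, 0, 0],
    [0.045, 0, 0, 0, 0, 0],
    [0.06, 0, 0, 0, 0, 0],
    [0.075, 0, 0, 0, 0, 0]
  ]
}}

```text
clock: 10.55
tcp_pos: [0.482, -0.1226, 0.0459]
orientation: [-2.229, -2.214, 0.0]
contact_force: [1.1, -4.1, 3.1]
grip_width: -0.0005
gripper_force: 2.4
```

Request:
{"fn": "apply_moves", "kwargs": {
  "rows": [
    [0.01, 0, 0, 0, 0, 0],
    [0.02, 0, 0, 0, 0, 0],
    [0.03, 0, 0, 0, 0, 0],
    [0.04, 0, 0, 0, 0, 0]
  ]
}}

```text
clock: 11.05
tcp_pos: [0.4819, -0.1122, 0.0456]
orientation: [-2.227, -2.214, 0.0]
contact_force: [0.6, -2.1, -0.6]
grip_width: -0.0003
gripper_force: 1.2
```

```bash
python3 - <<'E'
from m import *
w=r.grab_frame("wrist");s=r.grab_frame("scene");t=r.grab_frame("top")
go([.482,-.12,.045],np.pi/2)
for k,q in(("t",t),("s",s)):
  for n,z in(("push_edge",.079),("board",.07),("seat",.062),("bolt_knob",.112)):
    for L in r.landmark_of(q,n)[:1]: print(k,n,L["conf"],atz(q,L["point"],z))
E
```

```text
clock 11.2 tcp [ 0.482  -0.1119  0.0457] F [ 0.2356 -0.3952  0.0837] grip 0.0001337123224383303 q [ 0.388   0.4444 -0.3462  2.0942  0.2451  0.6411 -0.1303]
shift [-0.0323 -0.      0.0028] turn [-0.0002 -0.0005 -0.0035] toolx [0.0054 1.     0.0008]
t push_edge 0.78 [ 0.4804 -0.1048  0.079 ]
t board 0.6 [ 0.479  -0.0086  0.07  ]
t bolt_knob 0.75 [0.5601 0.1691 0.112 ]
s push_edge 0.65 [ 0.4844 -0.1056  0.079 ]
s bolt_knob 0.56 [0.5524 0.1638 0.112 ]
```

Request:
{"fn": "apply_moves", "kwargs": {
  "rows": [
    [0.01, 0, 0, 0, 0, 0],
    [0.02, 0, 0, 0, 0, 0],
    [0.025, 0, 0, 0, 0, 0],
    [0.025, 0, 0, 0, 0, 0]
  ]
}}

```text
clock: 12.1
tcp_pos: [0.4829, -0.1114, 0.0462]
orientation: [2.229, 2.207, -0.003]
contact_force: [3.0, -13.8, -2.4]
grip_width: 0.0001
gripper_force: 6.8
```

```bash
python3 - <<'E'
from m import *
w=r.grab_frame("wrist");s=r.grab_frame("scene");t=r.grab_frame("top")
go([.482,-.12,.045],np.pi/2)
for k,q in(("t",t),("s",s)):
  for n,z in(("push_edge",.071),("board",.062),("bolt_knob",.112)):
    for L in r.landmark_of(q,n)[:1]: print(k,n,L["conf"],atz(q,L["point"],z))
a=cv2.resize(w["pixels"],(320,300));b=cv2.resize(s["pixels"][140:230,150:310],(480,300),interpolation=2)
cv2.imwrite("pics/j.png",np.hstack([a,b])[:,:,::-1])
E
```

```text
clock 12.25 tcp [ 0.4829 -0.1114  0.0462] F [  3.2045 -12.9368  -1.7314] grip 0.00017685439928854957 q [ 0.3788  0.4424 -0.341   2.0951  0.2503  0.6396 -0.1437]
shift [-0.0343 -0.0033  0.0049] turn [ 0.0011  0.0031 -0.0064] toolx [ 0.0101  0.9999 -0.0048]
t push_edge 0.85 [ 0.4806 -0.106   0.071 ]
t board 0.86 [0.478  0.0026 0.062 ]
t bolt_knob 0.77 [0.5571 0.1619 0.112 ]
s push_edge 0.82 [ 0.4569 -0.0992  0.071 ]
s board 0.75 [ 0.4693 -0.0089  0.062 ]
s bolt_knob 0.73 [0.5562 0.1641 0.112 ]
```

View pics/j.png

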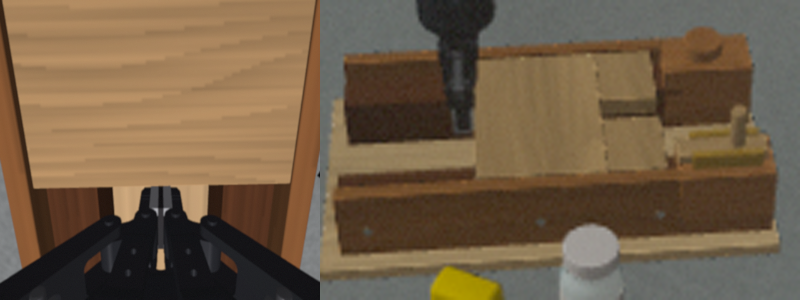

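The right half shows the board flush with the cheeks, and it stopped dead at 13 N, so it has dropped in. Now back off, rise, and go over to the +y side of the knob, which is near (0.557,0.163).

Request:
{"fn": "apply_moves", "kwargs": {
  "rows": [
    [-0.1, 0, 0, 0, 0, 0],
    [-0.1, 0, -0.2, 0, 0, 0],
    [-0.1, 0, -0.45, 0, 0, 0],
    [-0.1, 0, -0.65, 0, 0, 0],
    [0.1, 0.1, -0.65, 0, 0, 0]
  ]
}}

```text
clock: 13.18
tcp_pos: [0.5093, -0.0858, 0.2127]
orientation: [2.233, 2.199, 0.004]
contact_force: [0.5, -0.1, -0.8]
grip_width: -0.0001
gripper_force: 0.0
```

```bash
python3 - <<'E'
from m import *
go([.557,.215,.2],np.pi/2)
E
```

```text
clock 13.175 tcp [ 0.5093 -0.0858  0.2127] F [ 0.4776 -0.0817 -0.7519] grip -8.535501962174639e-05 q [ 0.4176  0.2423 -0.4347  1.9109  0.1245  1.0062 -0.0874]
shift [1.2063 0.1719 0.0476] turn [ 0.0047  0.0024 -0.0098] toolx [ 0.0155  0.9999 -0.0037]
```

Request:
{"fn": "apply_moves", "kwargs": {
  "rows": [
    [0.25, 0.04, 0, 0, 0, 0],
    [0.5, 0.08, 0, 0, 0, 0],
    [0.75, 0.12, 0, 0, 0, 0],
    [1.0, 0.16, 0, 0, 0, 0],
    [1.0, 0.16, 0, 0, 0, 0]
  ]
}}

```text
clock: 13.8
tcp_pos: [0.5479, 0.1749, 0.2086]
orientation: [-2.217, -2.223, -0.004]
contact_force: [0.0, -0.4, 0.4]
grip_width: 0.0002
gripper_force: 0.0
```

```bash
python3 - <<'E'
from m import *
w=r.grab_frame("wrist");s=r.grab_frame("scene");t=r.grab_frame("top")
go([.557,.215,.2],np.pi/2)
for k,q in(("t",t),("s",s),("w",w)):
  for n,z in(("push_edge",.071),("board",.062),("bolt_knob",.112),("disc",.08)):
    for L in r.landmark_of(q,n)[:1]: print(k,n,L["conf"],L["point"],atz(q,L["point"],z))
E
```

```text
clock 13.95 tcp [0.5487 0.1672 0.208 ] F [ 0.6726 -0.0027  0.7803] grip -0.0002125203681436938 q [ 0.0207  0.3651 -0.537   1.7769  0.2118  1.0582 -0.5987]
shift [0.1916 0.032  0.0317] turn [-0.0005  0.0006 -0.0042] toolx [ 0.0066  1.     -0.001 ]
t push_edge 0.63 [294.6, 228.6] [ 0.481  -0.1021  0.071 ]
t board 0.58 [263.6, 229.8] [ 0.4797 -0.0098  0.062 ]
t bolt_knob 0.56 [205.6, 205.5] [0.5543 0.1571 0.112 ]
s push_edge 0.91 [199.9, 176.7] [ 0.4803 -0.1061  0.071 ]
s board 0.87 [232.7, 175.1] [ 0.4686 -0.0042  0.062 ]
s bolt_knob 0.75 [292.2, 176.9] [0.5522 0.1682 0.112 ]
s disc 0.59 [274.5, 155.8] [0.4016 0.1347 0.08  ]
w bolt_knob 0.71 [266.9, 197.1] [0.5569 0.1634 0.112 ]
w disc 0.82 [99.1, 202.6] [0.4017 0.1476 0.08  ]
```

The knob is at (0.556,0.163), agreed by three views. Descend beyond it; with TCP z≈0.088 the real tip is near 0.11.

Request:
{"fn": "apply_moves", "kwargs": {
  "rows": [
    [0.17, 0.03, 0, 0, 0, -0.004],
    [0.17, 0.03, 0.2, 0, 0, -0.004],
    [0.17, 0.03, 0.4, 0, 0, -0.004],
    [0.17, 0.03, 0.48, 0, 0, -0.004],
    [0.17, 0.03, 0.48, 0, 0, -0.004]
  ]
}}

```text
clock: 15.18
tcp_pos: [0.5561, 0.2103, 0.0877]
orientation: [-2.221, -2.221, 0.003]
contact_force: [0.4, -0.0, -0.0]
grip_width: -0.0004
gripper_force: 0.0
```

```bash
python3 - <<'E'
from m import *
w=r.grab_frame("wrist");s=r.grab_frame("scene")
go([.556,.15,.088],np.pi/2)
for k,q in(("s",s),("w",w)):
  for n,z in(("bolt_knob",.112),):
    for L in r.landmark_of(q,n)[:1]: print(k,n,L["conf"],L["point"],atz(q,L["point"],z))
a=cv2.resize(w["pixels"],(400,300));b=cv2.resize(s["pixels"][130:205,230:330],(400,300),interpolation=2)
cv2.imwrite("pics/k.png",np.hstack([a,b])[:,:,::-1])
E
```

```text
clock 15.275 tcp [0.5579 0.2112 0.0901] F [0.2902 0.4999 0.0727] grip -0.0005378302716900342 q [-0.0895  0.5357 -0.4985  1.8273  0.3287  0.8583 -0.7461]
shift [-0.2449 -0.0075  0.008 ] turn [ 0.0015 -0.0007 -0.    ] toolx [0.     1.     0.0011]
s bolt_knob 0.44 [293.0, 180.7] [0.57  0.168 0.112]
w bolt_knob 0.68 [254.1, 338.6] [0.5553 0.1625 0.112 ]
```

View pics/k.png

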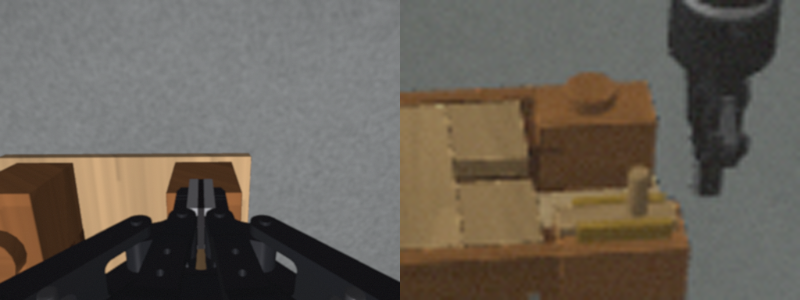

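The tip is just beyond the knob and in line with it, clear of the guides. Pushing towards -y.

Request:
{"fn": "apply_moves", "kwargs": {
  "rows": [
    [-0.06, 0, 0, 0, 0, 0],
    [-0.1, 0, 0, 0, 0, 0],
    [-0.13, 0, 0, 0, 0, 0],
    [-0.16, 0, 0, 0, 0, 0],
    [-0.19, 0, 0, 0, 0, 0]
  ]
}}

```text
clock: 16.0
tcp_pos: [0.557, 0.1631, 0.0886]
orientation: [2.221, 2.222, 0.002]
contact_force: [0.5, 1.4, 1.2]
grip_width: -0.0001
gripper_force: 0.8
```

Request:
{"fn": "apply_moves", "kwargs": {
  "rows": [
    [-0.02, 0, 0, 0, 0, 0],
    [-0.04, 0, 0, 0, 0, 0],
    [-0.06, 0, 0, 0, 0, 0],
    [-0.08, 0, 0, 0, 0, 0]
  ]
}}

```text
clock: 16.5
tcp_pos: [0.5567, 0.1428, 0.0883]
orientation: [-2.221, -2.222, -0.0]
contact_force: [1.2, 2.9, 0.6]
grip_width: -0.0001
gripper_force: 0.8
```

Request:
{"fn": "apply_moves", "kwargs": {
  "rows": [
    [-0.015, 0, 0, 0, 0, 0],
    [-0.03, 0, 0, 0, 0, 0],
    [-0.045, 0, 0, 0, 0, 0],
    [-0.045, 0, 0, 0, 0, 0]
  ]
}}

```text
clock: 17.0
tcp_pos: [0.5566, 0.1404, 0.0888]
orientation: [-2.211, -2.224, -0.015]
contact_force: [2.6, 18.7, -7.0]
grip_width: -0.0002
gripper_force: 9.8
```

The bolt hit a hard stop, 18.7 N at y≈0.140 and about 42 mm past first contact. I'll back off, rise, and verify.

Request:
{"fn": "apply_moves", "kwargs": {
  "rows": [
    [0.12, 0, 0, 0, 0, 0],
    [0.12, 0, 0, 0, 0, 0],
    [0.12, 0, -0.2, 0, 0, 0],
    [0.12, 0, -0.45, 0, 0, 0],
    [0.3, 0, -0.6, 0, 0, 0]
  ]
}}

```text
clock: 17.62
tcp_pos: [0.5587, 0.2014, 0.2408]
orientation: [2.228, 2.209, -0.001]
contact_force: [0.6, 1.0, -0.5]
grip_width: 0.0
gripper_force: 0.0
```

```bash
python3 - <<'E'
from m import *
s=r.grab_frame("scene");t=r.grab_frame("top");w=r.grab_frame("wrist")
go([.556,.15,.088],np.pi/2)
for k,q in(("s",s),("t",t),("w",w)):
  for n,z in(("bolt_knob",.112),("board",.062),("push_edge",.071)):
    for L in r.landmark_of(q,n)[:1]: print(k,n,L["conf"],L["point"],atz(q,L["point"],z))
a=cv2.resize(w["pixels"],(400,300));b=cv2.resize(s["pixels"][130:220,190:310],(400,300),interpolation=2)
cv2.imwrite("pics/l.png",np.hstack([a,b])[:,:,::-1])
E
```

```text
clock 17.775 tcp [0.5571 0.2087 0.2407] F [ 0.6388 -0.781  -0.6443] grip -0.00016273728128415781 q [-0.0256  0.3723 -0.5651  1.6929  0.2171  1.1352 -0.6482]
shift [-0.2359 -0.0073  0.6104] turn [ 0.0023 -0.0011  0.0019] toolx [-0.0029  1.      0.0017]
s bolt_knob 0.78 [279.5, 181.4] [0.5703 0.1282 0.112 ]
s board 0.87 [234.7, 176.6] [0.4765 0.0016 0.062 ]
s push_edge 0.95 [199.4, 176.6] [ 0.4797 -0.1076  0.071 ]
t bolt_knob 0.71 [218.0, 205.4] [0.5538 0.1215 0.112 ]
t board 0.67 [259.6, 228.3] [0.4845 0.0021 0.062 ]
t push_edge 0.7 [291.8, 229.9] [ 0.4774 -0.0936  0.071 ]
```

View pics/l.png

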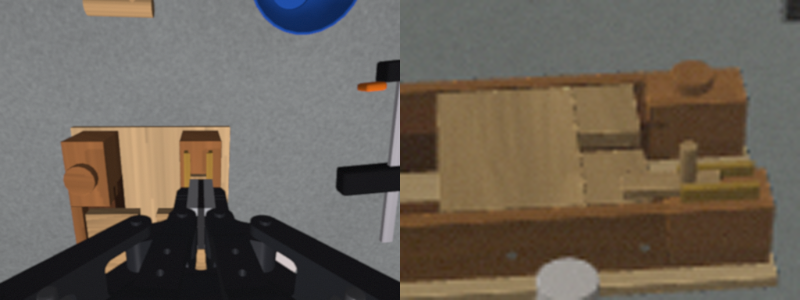

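The picture shows the board flush and the bolt lying over its corner. The knob moved from y≈0.163 to 0.123, up to the hard stop, and the arm is clear.

```bash
python3 -c "
from bench import r
print(r.hand_in())"
```

```text
the job is handed in; nothing more can be done
None
```

The job is handed in: the board is seated flush in the notches and the bolt is pushed to its hard stop over the board's corner (about 40 mm measured in the images), though `hand_in()` gave no verdict to confirm a pass.

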